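# Pack the last two paint bottles into the round set tin

## Robot

A 6-joint arm with a two-finger parallel gripper is mounted at the origin on a cart in front of the work surface, level with it; the furniture and walls round the work are solid. World frame = base frame: x ahead of the robot, y to its left, z up, the work surface at z = 0. Lengths are in m, angles in degrees, forces in N, time in s.
With the tool pointing down it reaches from about 0.15 to 0.775 m from the base axis. Payload 6.1 kg.
Tool frame: the origin (TCP) lies midway between the tips of the shut fingers; the grasp point (between the pads) lies ctrl.hold_point_z behind it (ctrl.hold_point_z is the distance from the TCP to the grasp point, in m); z points along the fingers, y is the line along which they close (so a half turn about z gives the same grasp; the last joint's range is limited). The gripper opens to 85 mm and grips with 20 to 120 N. Pads are 22 mm wide; open, the fingers measure 114 mm over their backs; the gripper's body (76 mm by 85 mm) begins 54 mm behind the grasp point. The pads swing forward as they close: fully open they stand 13 mm farther back than shut.
Start: joints at [74.886, 7.208, -2.269, 80.523, 0, 90], TCP at [0.137, 0.507, 0.231] pointing down, gripper open.
Joint ranges: [-155.77, 155.77], [-54.66, 111.73], [-72.52, 77.12], [-102.08, 115.82], [-83.92, 84.16], [-180, 180]. Speed limits (degrees/s): [136.94, 136.94, 172.46, 180, 180, 180].

## Interface

Orientations are given as a 3x3 rotation matrix whose columns are the frame's x, y, z axes.
In Python, from rig import ctrl gives the robot as it stands.
- The arm moves only by the shell command python3 -m jog 'ROWS' [OPENING] [FORCE]. ROWS is JSON, a list of rows, each a list of 2 entries, a list of its own where there are three numbers: the shift along the tool's x, y, z in cm, then the turn, a rotation vector about the tool's x, y, z in rad. A call has 1 to 5 rows; each row shifts and turns the commanded pose from where the row before left it, along the tool's axes as they then stand; what a row does not reach is not made up. A row lasts 1/10 s, in which the tool goes at most 50 mm and 8.59 degrees, less where a joint would pass 70% of its speed; a pose out of reach is approached as far as the arm can. A call with a gripper value outside its range is refused whole. OPENING is the closure in counts, from 0 (fully open) to 255 (shut), set as the call begins (- or left out, the last holds). The fingers move at their own pace and stop on an object; FORCE is the grip in N (left out, the last holds). Time passes only in rows, so rows that do not move let the fingers close. It gives the time, the measured TCP pose, the force, the opening and the grip force at its end, in the units of the state.
- ctrl.get_obs(): the state, without advancing time (a new reading comes with each control period).
- ctrl.read_camera(name): name is "scene" or "top"; returns the picture (480x640x3 uint8, red, green, blue); there is no depth.
- ctrl.camera_info(name): a dict with "intrinsics" (3x3 intrinsics, pixels), "view" (4x4, takes a point from world to camera coordinates). Camera axes: x right, y up, looking along -z (the intrinsics and any distortion apply to the point x, -y, -z); pixel columns grow to the right and rows downward; lengths in m; the calibration is good to about 2 mm. A picture is of the moment at which its call begins. camera_info takes no time and is no camera call.
- ctrl.sign_off(): hands the job in; it is judged then, once.
The state is a dict: "clock": time; "qpos": joint angles; "qd": joint speeds; "joint_efforts": joint torques, N m; "eef_pos": TCP position; "orientation": TCP orientation; "ft_force": force on the tool from outside, world axes, zero at the start; "moment": the same for the moment, N m; "gripper_width": finger opening in m; "grip_force": force on a finger pad.
Only numpy, scipy, OpenCV 4.12 (cv2) and the standard library are available. Lean on these libraries where they do the work, as an engineer would, in place of code of your own. Each camera call takes 0.05 s, during which the arm holds its last target. There are 200 camera calls.

## Task

Put the set of seven paint bottles back together: snap the bright pink bottle forward out of the shaker's spring clip (not upwards through it), and pack it and the teal bottle upright into the round tin with the five that stand there, closing these up to make room, until all seven stand upright on the tin's floor, none wedged or perched on the others. Lower the bottles in rather than dropping them from above the tin, and do not shove the mug or the tin's lid.

Things in the scene. Friction and masses are not known exactly. Their poses are not given: they have to be found in the camera images.
- tin: round open steel tin that does not slip where it stands. Outside 126 mm across (130 mm at the rolled rim), inside 122 mm, rim 49 mm above the table, floor 3 mm above the table. Origin on its axis at table level, z up. Seven bottles go in only as one in the middle and six round it by the wall, with about 17 mm to spare in all along the ring
- tin_floor (a point): centre of the tin's floor. Five bottles stand on it loosely: one in the middle, four spread along the wall with gaps of some millimetres. The wide gap takes one more bottle, but not two until the others are pushed up to each other along the wall (up to about 20 N). Pushed low they slide, at the cap they tip
- tin_cap_level (a point): on the tin's axis at the level of the standing bottles' tops, 77 mm above the table. Between caps of packed neighbours there is only 7 mm: no room for fingers, so a bottle held by its cap stops some 15 mm above the floor; let go there it slides down or needs a push from above on its cap
- shaker: grey bottle shaker, housing 112 x 96 mm and 48 mm high, fixed to the table; origin under the housing's middle at table level; its front (red switch, black knob) faces its own -x. The bright pink bottle stands on its rubber pad, 58 mm above the table, 12 mm in front of the origin. The post behind the bottle ends 103 mm above the table
- clip_mid (a point): centre of the shaker's C-shaped clip, 92 mm above the table, on the axis of the bottle. Two sprung black jaws, 14 mm high and 54 mm wide overall, hold the bottle's body; their mouth, about 32 mm, is open to the point's -x. Drawn upwards it scuffs. Pulled that way with 5 to 15 N the bottle snaps out; it is clear of the lips after 45 mm
- fuchsia_mid (a point): bright pink bottle in the clip; 39 mm in diameter, 74 mm tall, about 45 g: round body up to a shoulder at 50 to 57 mm, then a black screw cap 32 mm across to the top. Point on its axis half-way up, 37 mm above its foot; z is its axis, upward
- teal_mid (a point): teal bottle standing on the table; 39 mm in diameter, 74 mm tall, about 45 g: round body up to a shoulder at 50 to 57 mm, then a black screw cap 32 mm across to the top. Point on its axis half-way up, 37 mm above its foot; z is its axis, upward
- white_1_mid (a point): white bottle standing in the tin; 39 mm in diameter, 74 mm tall, about 45 g: round body up to a shoulder at 50 to 57 mm, then a black screw cap 32 mm across to the top. Point on its axis half-way up, 37 mm above its foot; z is its axis, upward
- white_2_mid (a point): white bottle standing in the tin; 39 mm in diameter, 74 mm tall, about 45 g: round body up to a shoulder at 50 to 57 mm, then a black screw cap 32 mm across to the top. Point on its axis half-way up, 37 mm above its foot; z is its axis, upward
- white_3_mid (a point): white bottle standing in the tin; 39 mm in diameter, 74 mm tall, about 45 g: round body up to a shoulder at 50 to 57 mm, then a black screw cap 32 mm across to the top. Point on its axis half-way up, 37 mm above its foot; z is its axis, upward
- rose_1_mid (a point): pale rose bottle standing in the tin; 39 mm in diameter, 74 mm tall, about 45 g: round body up to a shoulder at 50 to 57 mm, then a black screw cap 32 mm across to the top. Point on its axis half-way up, 37 mm above its foot; z is its axis, upward
- rose_2_mid (a point): pale rose bottle standing in the tin; 39 mm in diameter, 74 mm tall, about 45 g: round body up to a shoulder at 50 to 57 mm, then a black screw cap 32 mm across to the top. Point on its axis half-way up, 37 mm above its foot; z is its axis, upward
- mug: bystander: blue and white striped mug, 84 mm across, 95 mm high, with a handle; origin under its middle
- tin_lid: bystander: the tin's flat metal lid lying on the table, 133 mm across, 14 mm high; origin under its centre
There are look-alikes about, which are no part of the job. Leave any red or yellow look-alike of the part that bears fuchsia_mid alone.

How it is judged (in metres and radians):
At the end, for the whole second after the job is handed in: all seven bottles (three white, two pale rose, the bright pink and the teal) are inside the tin, their axes within 43.5 mm of its axis, upright within 5 degrees (0.09 rad), with their feet on the tin's floor (within 2.5 mm), at rest and released (horizontal distance between each of white_1_mid, white_2_mid, white_3_mid, rose_1_mid, rose_2_mid, fuchsia_mid, teal_mid and tin below 0.0435 m and z of each of white_1_mid, white_2_mid, white_3_mid, rose_1_mid, rose_2_mid, fuchsia_mid, teal_mid in the frame of tin below 0.0425 m and angle between each of white_1_mid, white_2_mid, white_3_mid, rose_1_mid, rose_2_mid, fuchsia_mid, teal_mid's own z axis and vertical below 0.09 rad and linear speed of each of white_1, white_2, white_3, rose_1, rose_2, fuchsia, teal below 0.02 m/s); the robot touches nothing.
It fails at once if the fuchsia bottle is dropped or slammed down into the tin (faster than 0.75 m/s within it) (horizontal distance between fuchsia_mid and tin below 0.06 m and z of fuchsia_mid in the frame of tin below 0.075 m and linear speed of fuchsia above 0.75 m/s).
It fails at once if the teal bottle is dropped or slammed down into the tin (faster than 0.75 m/s within it) (horizontal distance between teal_mid and tin below 0.06 m and z of teal_mid in the frame of tin below 0.075 m and linear speed of teal above 0.75 m/s).
It fails at once if the mug is shoved more than 30 mm from its place (distance of mug from where it was at the start of the episode above 0.03 m).
It fails at once if the tin's lid is shoved more than 30 mm from its place (distance of tin_lid from where it was at the start of the episode above 0.03 m).
It fails at once if the pink bottle is drawn upwards through the clip (20 mm or more, while still between its jaws) instead of being snapped out forward (z of fuchsia_mid in the frame of clip_mid between 0.023 and 0.042 m and horizontal distance between fuchsia_mid and clip_mid below 0.01 m).
It also fails if it takes over 61 s, if anything falls off the work surface, if the arm or the gripper's body presses on something with over 40 N, if the wrist force passes 120 N, or if a joint passes its speed limit or range.

## Working session

There is one attempt and no reset: what is moved stays moved. The work goes in short steps, Python scripts to look and compute and a shell command to move; the robot and the scene stay as the last step left them, time stands still between calls to the robot, and variables do not carry over. Pictures are saved under pics/ and viewed, at most 10 in all, crops included, and the job is handed in when it is done.

```bash
mkdir -p pics; ls
python3 - <<'E'
from rig import ctrl
import cv2
for n in("scene","top"):
    im=ctrl.read_camera(n); cv2.imwrite(f"pics/{n}0.png",im[:,:,::-1])
    i=ctrl.camera_info(n); print(n,i)
print(ctrl.hold_point_z); print(ctrl.get_obs())
E
```

```text
pics
scene {'intrinsics': array([[490.67033125,   0.        , 322.54108166],
       [  0.        , 490.67033125, 238.21263487],
       [  0.        ,   0.        ,   1.        ]]), 'view': array([[-8.74808839e-01, -4.84467995e-01, -5.06340913e-04,
         5.59382617e-01],
       [ 3.35540870e-01, -6.06642828e-01,  7.20691892e-01,
        -1.50531753e-01],
       [-3.49459324e-01,  6.30297739e-01,  6.93255321e-01,
        -1.07800472e+00],
       [ 0.00000000e+00,  0.00000000e+00,  0.00000000e+00,
         1.00000000e+00]])}
top {'intrinsics': array([[481.04672282,   0.        , 323.98503775],
       [  0.        , 481.04672282, 241.35888032],
       [  0.        ,   0.        ,   1.        ]]), 'view': array([[-0.0262651 , -0.99964957,  0.00329914,  0.15357264],
       [ 0.98284607, -0.02522065,  0.18269516, -0.60152691],
       [-0.18254793,  0.00804105,  0.98316407, -1.06159614],
       [ 0.        ,  0.        ,  0.        ,  1.        ]])}
0.0187
{'clock': 0.1, 'qpos': array([ 7.48837017e+01,  7.23859602e+00, -2.32123203e+00,  8.05238566e+01,
       -2.02819055e-03,  9.00007456e+01]), 'qd': array([-0.019229  , -0.04555175,  0.19308589, -0.05802348, -0.01497492,
       -0.05756336]), 'joint_efforts': array([ 4.85870987e-04, -4.36909175e+01,  3.53604627e+01,  1.37993289e-02,
       -6.11377095e-05,  5.96806274e-06]), 'eef_pos': array([0.13682187, 0.50647137, 0.23059428]), 'orientation': array([[-9.65395108e-01,  2.60791419e-01, -3.46712799e-04],
       [ 2.60791647e-01,  9.65394066e-01, -1.41926468e-03],
       [-3.54175716e-05, -1.46057098e-03, -9.99998933e-01]]), 'ft_force': array([ 0.34260302, -1.19889685,  1.04615557]), 'moment': array([-0.01308064,  0.03970539,  0.00867831]), 'grip_force': 0.0, 'gripper_width': 0.08540095387502308}
```

View pics/scene0.png

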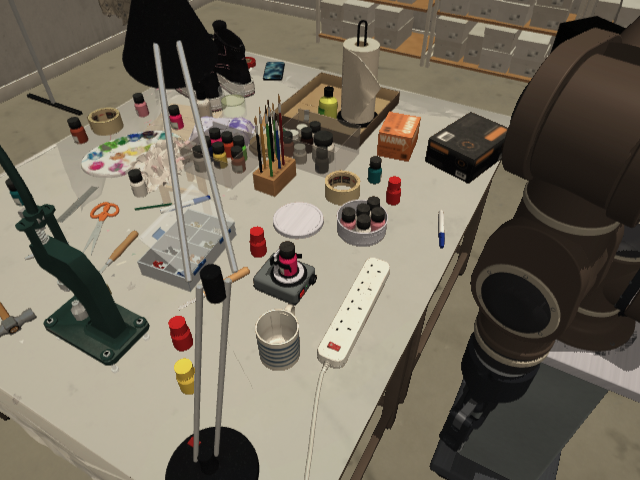

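View pics/top0.png

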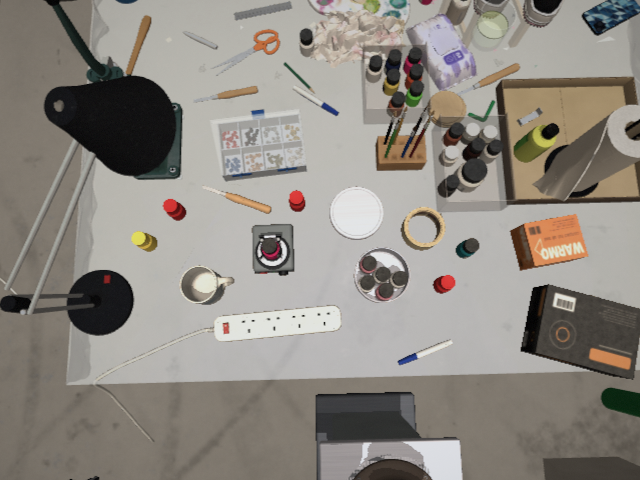

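The top view shows the pink bottle in the shaker at about (271,249). The tin is at (381,275), teal at (468,247), the lid at (356,212) and the mug at (203,285). The red look-alikes at (297,200), (173,209) and (445,284) and the yellow one at (143,241) are not in the clip. Next is an enlarged crop to confirm this.

```bash
cat > h.py <<'E'
import numpy as np, cv2
from rig import ctrl
def ray(n,u,v,z):
    i=ctrl.camera_info(n);K=i["intrinsics"];V=i["view"]
    d=np.linalg.inv(K)@[u,v,1]; d=np.array([d[0],-d[1],-d[2]])
    R=V[:3,:3];c=-R.T@V[:3,3];w=R.T@d
    return c+w*(z-c[2])/w[2]
def pix(n,p):
    i=ctrl.camera_info(n);c=(i["view"]@[*p,1])[:3];q=i["intrinsics"]@[c[0],-c[1],-c[2]]
    return q[:2]/q[2]
def crop(n,f,x,y,w,h,s,im=None):
    im=ctrl.read_camera(n) if im is None else im
    cv2.imwrite(f,cv2.resize(im[y:y+h,x:x+w,::-1],None,fx=s,fy=s,interpolation=cv2.INTER_CUBIC)); return im
E
python3 - <<'E'
from h import *
a=cv2.imread("pics/top0.png")[:,:,::-1]; b=cv2.imread("pics/scene0.png")[:,:,::-1]
c=lambda im,x,y,w,h,s: cv2.resize(im[y:y+h,x:x+w,::-1],None,fx=s,fy=s,interpolation=cv2.INTER_CUBIC)
o=np.zeros((600,800,3),np.uint8)
o[:300,:400]=c(a,245,215,80,60,5); o[:300,400:]=c(a,345,240,80,60,5)
o[300:,:400]=c(a,430,225,80,60,5); o[300:,400:]=c(b,240,200,100,75,4)
cv2.imwrite("pics/c1.png",o)
for n,u,v,z in [("top",271,249,.132),("top",381,275,.049),("top",468,247,.074),("top",356,212,.014),("top",203,285,.095),("top",445,284,.074)]: print(u,v,ray(n,u,v,z).round(4))
E
```

```text
271 249 [0.5773 0.253  0.132 ]
381 275 [0.5242 0.0085 0.049 ]
468 247 [ 0.5803 -0.1897  0.074 ]
356 212 [0.6837 0.0577 0.014 ]
203 285 [0.5072 0.4067 0.095 ]
445 284 [ 0.4974 -0.1312  0.074 ]
```

View pics/c1.png

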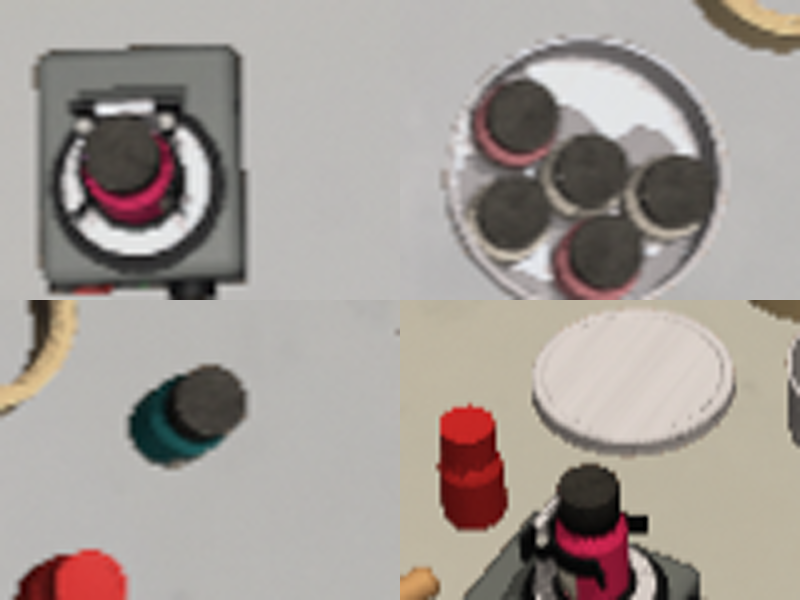

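The crop confirms it. The magenta bottle is in the shaker's clip, with its cap at px (270.4,246) and the jaws open toward image-down, which is world −x; the red one beside it stands free on the table. Teal's cap is at (472,245), and the five caps in the tin leave a wide gap at the upper right.

```bash
cat >> h.py <<'E'
def tinfo(caps,t):
    for n,(u,v) in caps.items():
        p=ray("top",u,v,.077)[:2]; d=p-t; print(n,p.round(4),"r %.1f ang %.1f"%(np.hypot(*d)*1e3,np.degrees(np.arctan2(d[1],d[0]))))
E
python3 - <<'E'
from h import *
f=lambda x,y:(345+(x-400)/5,240+y/5)
im=cv2.imread("pics/top0.png")[:,:,::-1]
# tin rim: project 130mm circle, check vs. seen extremes
L=ray("top",*f(445,180),.049);Rr=ray("top",*f(727,170),.049);T=ray("top",*f(586,37),.049)
t=np.array([T[0]-.065,(L[1]+Rr[1])/2]); print("tin",t,"width",L[1]-Rr[1])
tinfo(dict(r1=f(522,115),wc=f(588,170),w2=f(678,192),w3=f(515,213),r2=f(604,253)),t)
print("pink",ray("top",245+127/5,215+155/5,.132),"teal",ray("top",472,245.2,.074))
for u,v in [(38,52),(240,46),(245,278),(48,282)]: print("shk",ray("top",245+u/5,215+v/5,.048))
# cross-check in scene
print("scene pink cap",ray("scene",240+(588-400)/4,200+(482-300)/4,.132))
for p in [(t[0],t[1],.049)]: print(pix("scene",p),pix("top",p))
E
```

```text
tin [0.52366301 0.0057168 ] width 0.1302639926156206
r1 [0.549  0.0369] r 40.2 ang 51.0
wc [0.5233 0.0083] r 2.6 ang 98.5
w2 [ 0.5123 -0.0316] r 39.0 ang -106.9
w3 [0.5048 0.042 ] r 40.9 ang 117.5
r2 [0.4859 0.003 ] r 37.9 ang -175.9
pink [0.58383879 0.25420466 0.132     ] teal [ 0.58424621 -0.19916778  0.074     ]
shk [0.64907528 0.304542   0.048     ]
shk [0.64953927 0.2096126  0.048     ]
shk [0.53973554 0.20889556 0.048     ]
shk [0.54022964 0.29983879 0.048     ]
scene pink cap [0.58267747 0.25614631 0.132     ]
[362.03883447 215.34236089] [382.22648805 275.21046981]
```

```bash
cat >> h.py <<'E'
# theta: world angle of tool y (tool down): y=(cos,sin), x=(-sin,cos)
def plan(p,th,n,start=None):
    o=ctrl.get_obs(); R=o["orientation"]; q=o["eef_pos"]; t0=np.degrees(np.arctan2(R[1,1],R[0,1]))
    if start: q,t0=np.array(start[0]),start[1]
    d=(th-t0+180)%360-180; s=(np.array(p)-q)/n*100; out=[]
    for k in range(n):
        a=np.radians(t0+d*k/n); out.append([[round(float(x),2) for x in (-np.sin(a)*s[0]+np.cos(a)*s[1],np.cos(a)*s[0]+np.sin(a)*s[1],-s[2])],[0,0,round(-np.radians(d)/n,3)]])
    print(n,"rows, turn",round(d,1)); 
    for i in range(0,n,5): print(str(out[i:i+5]).replace(" ",""))
T=np.array([.524,.006])
def tp(r,a,z): a=np.radians(a); return [T[0]+r*np.cos(a),T[1]+r*np.sin(a),z]
E
python3 -c "
from h import *
plan(tp(.041,-28,.15),-28,15)"
```

```text
15 rows, turn -102.9
[[[-3.63,-2.61,0.54],[0,0,np.float64(0.12)]],[[-3.91,-2.16,0.54],[0,0,np.float64(0.12)]],[[-4.14,-1.67,0.54],[0,0,np.float64(0.12)]],[[-4.31,-1.17,0.54],[0,0,np.float64(0.12)]],[[-4.42,-0.64,0.54],[0,0,np.float64(0.12)]]]
[[[-4.47,-0.11,0.54],[0,0,np.float64(0.12)]],[[-4.45,0.42,0.54],[0,0,np.float64(0.12)]],[[-4.37,0.95,0.54],[0,0,np.float64(0.12)]],[[-4.22,1.47,0.54],[0,0,np.float64(0.12)]],[[-4.02,1.96,0.54],[0,0,np.float64(0.12)]]]
[[[-3.75,2.43,0.54],[0,0,np.float64(0.12)]],[[-3.44,2.86,0.54],[0,0,np.float64(0.12)]],[[-3.07,3.25,0.54],[0,0,np.float64(0.12)]],[[-2.66,3.59,0.54],[0,0,np.float64(0.12)]],[[-2.21,3.88,0.54],[0,0,np.float64(0.12)]]]
```

```bash
sed -i 's/round(-np.radians(d)\/n,3)/float(round(-np.radians(d)\/n,3))/' h.py
python3 -m jog '[[[-3.63,-2.61,0.5],[0,0,0.12]],[[-3.91,-2.16,0.5],[0,0,0.12]],[[-4.14,-1.67,0.5],[0,0,0.12]],[[-4.31,-1.17,0.5],[0,0,0.12]],[[-4.42,-0.64,0.5],[0,0,0.12]]]' 255 60
python3 -m jog '[[[-4.47,-0.11,0.5],[0,0,0.12]],[[-4.45,0.42,0.5],[0,0,0.12]],[[-4.37,0.95,0.5],[0,0,0.12]],[[-4.22,1.47,0.5],[0,0,0.12]],[[-4.02,1.96,0.5],[0,0,0.12]]]'
python3 -m jog '[[[-3.75,2.43,0.5],[0,0,0.12]],[[-3.44,2.86,0.5],[0,0,0.12]],[[-3.07,3.25,0.5],[0,0,0.12]],[[-2.66,3.59,0.5],[0,0,0.12]],[[-2.21,3.88,0.5],[0,0,0.12]]]'
python3 -m jog '[[[0,0,0],[0,0,0]]]'
python3 -c "
from h import *
plan(tp(.041,-28,.02),-28,4)"
```

```text
clock: 0.6
eef_pos: [0.2784, 0.332, 0.2058]
orientation: [[-0.646, 0.763, -0.0], [0.763, 0.646, -0.0], [-0.0, -0.0, -1.0]]
ft_force: [1.0, -0.6, -0.6]
gripper_width: 0.0122
grip_force: 0.0
clock: 1.1
eef_pos: [0.4193, 0.1582, 0.1809]
orientation: [[-0.102, 0.995, -0.0], [0.995, 0.102, 0.0], [0.0, -0.0, -1.0]]
ft_force: [0.5, 0.7, 0.5]
gripper_width: 0.0003
grip_force: 0.0
clock: 1.6
eef_pos: [0.5599, -0.0155, 0.1557]
orientation: [[0.478, 0.878, -0.001], [0.878, -0.478, 0.0], [-0.0, -0.001, -1.0]]
ft_force: [1.6, 1.3, 0.7]
gripper_width: 0.0004
grip_force: 0.0
clock: 1.7
eef_pos: [0.5613, -0.0175, 0.1543]
orientation: [[0.48, 0.877, -0.001], [0.877, -0.48, -0.001], [-0.002, -0.001, -1.0]]
ft_force: [0.1, 0.9, -0.3]
gripper_width: -0.0002
grip_force: 0.0
4 rows, turn 0.7
[[[0.08,-0.08,3.36],[0,0,-0.003]],[[0.08,-0.08,3.36],[0,0,-0.003]],[[0.08,-0.08,3.36],[0,0,-0.003]],[[0.08,-0.07,3.36],[0,0,-0.003]]]
```

```bash
python3 -m jog '[[[0.1,-0.1,3.4],[0,0,0]],[[0.1,-0.1,3.3],[0,0,0]],[[0.1,0,3.0],[0,0,0]]]'
python3 -m jog '[[[0,0,2],[0,0,0]],[[0,0,1.5],[0,0,0]],[[0,0,0],[0,0,0]]]'
python3 -c "
from h import *
crop('top','pics/c2.png',330,225,100,75,6)
plan(tp(.041,-28,.022),-28,1)
for a,b in ((-28,7),(7,20),(20,40)): plan(tp(.041,b,.022),b,4,(tp(.041,a,.022),a))"
```

```text
clock: 2.0
eef_pos: [0.5581, -0.0099, 0.0577]
orientation: [[0.473, 0.881, -0.001], [0.881, -0.473, 0.0], [-0.0, -0.001, -1.0]]
ft_force: [0.1, -0.3, 0.5]
gripper_width: -0.0001
grip_force: 0.0
clock: 2.3
eef_pos: [0.5682, -0.0111, 0.0334]
orientation: [[0.473, 0.881, 0.021], [0.881, -0.473, -0.003], [0.008, 0.02, -1.0]]
ft_force: [3.3, -5.6, 40.5]
gripper_width: -0.0
grip_force: 19.4
1 rows, turn 0.2
[[[-0.56,-0.56,1.14],[0,0,-0.004]]]
4 rows, turn 35
[[[0.59,-0.19,-0.0],[0,0,-0.153]],[[0.61,-0.09,-0.0],[0,0,-0.153]],[[0.62,-0.0,-0.0],[0,0,-0.153]],[[0.61,0.09,-0.0],[0,0,-0.153]]]
4 rows, turn 13
[[[0.23,-0.03,-0.0],[0,0,-0.057]],[[0.23,-0.01,-0.0],[0,0,-0.057]],[[0.23,-0.0,-0.0],[0,0,-0.057]],[[0.23,0.01,-0.0],[0,0,-0.057]]]
4 rows, turn 20
[[[0.35,-0.06,-0.0],[0,0,-0.087]],[[0.35,-0.03,-0.0],[0,0,-0.087]],[[0.36,-0.0,-0.0],[0,0,-0.087]],[[0.35,0.03,-0.0],[0,0,-0.087]]]
```

View pics/c2.png

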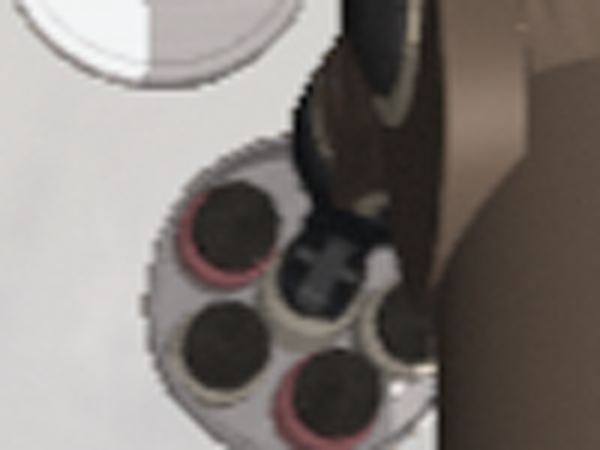

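The closed fingers touched down on the centre cap (knuckle) at tip z of about 33 mm and read 40 N. I'll back off upward and check the state.

```bash
python3 -m jog '[[[0,0,-3],[0,0,0]],[[0,0,-4],[0,0,0]]]'
python3 -c "
from h import *
print(ctrl.get_obs()['qpos'].round(1))
crop('top','pics/c3.png',330,225,100,75,6)
"
```

```text
clock: 2.55
eef_pos: [0.5572, -0.0097, 0.094]
orientation: [[0.472, 0.881, -0.003], [0.881, -0.472, 0.0], [-0.001, -0.003, -1.0]]
ft_force: [-0.0, -0.3, -0.3]
gripper_width: -0.0001
grip_force: 0.0
[ -1.   12.8 -12.9  64.5   0.  117.2]
```

View pics/c3.png

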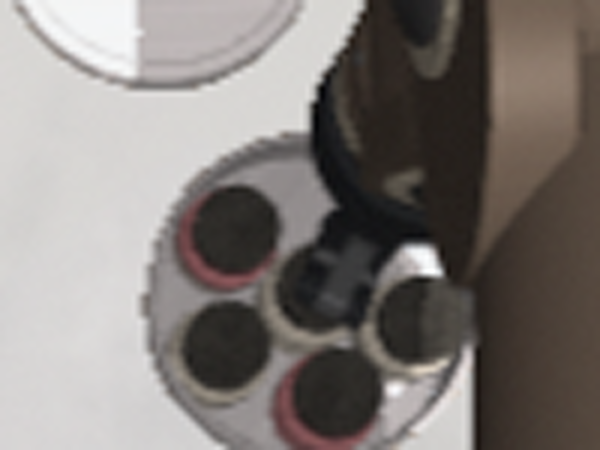

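All five still stand in place. The knuckles need more room there, so I'll push with the finger line tangential and the tool leaning away from the bottle being pushed.

```bash
python3 -c "
from h import *
plan(tp(.040,-15,.09),75,13)"
```

```text
13 rows, turn 103.2
[[[0.04,-0.01,0.09],[0,0,-0.139]],[[0.04,-0.0,0.09],[0,0,-0.139]],[[0.04,0.0,0.09],[0,0,-0.139]],[[0.04,0.01,0.09],[0,0,-0.139]],[[0.04,0.02,0.09],[0,0,-0.139]]]
[[[0.04,0.02,0.09],[0,0,-0.139]],[[0.03,0.03,0.09],[0,0,-0.139]],[[0.03,0.03,0.09],[0,0,-0.139]],[[0.03,0.04,0.09],[0,0,-0.139]],[[0.02,0.04,0.09],[0,0,-0.139]]]
[[[0.02,0.04,0.09],[0,0,-0.139]],[[0.01,0.04,0.09],[0,0,-0.139]],[[0.0,0.04,0.09],[0,0,-0.139]]]
```

```bash
python3 -m jog '[[[0.04,0,0],[0,0,-0.139]],[[0.04,0,0],[0,0,-0.139]],[[0.04,0,0],[0,0,-0.139]],[[0.04,0,0],[0,0,-0.139]],[[0.04,0.02,0],[0,0,-0.139]]]' >/dev/null
python3 -m jog '[[[0.04,0.02,0],[0,0,-0.139]],[[0.03,0.03,0],[0,0,-0.139]],[[0.03,0.03,0],[0,0,-0.139]],[[0.03,0.04,0],[0,0,-0.139]],[[0.02,0.04,0],[0,0,-0.139]]]' >/dev/null
python3 -m jog '[[[0.02,0.04,0],[0,0,-0.139]],[[0.01,0.04,0],[0,0,-0.139]],[[0,0.04,0],[0,0,-0.139]],[[0,0,0],[-0.149,0,0]],[[0,0,0],[-0.149,0,0]]]' 
python3 -m jog '[[[0,0,0],[0,0,0]]]'
python3 -c "
from h import *
o=ctrl.get_obs(); p=o['eef_pos'];q=np.array(tp(.04,-15,.013)); print(q,(o['orientation'].T@(q-p)*100).round(2))"
```

```text
clock: 4.1
eef_pos: [0.5612, -0.0029, 0.095]
orientation: [[-0.968, 0.238, 0.077], [0.25, 0.924, 0.289], [-0.002, 0.299, -0.954]]
ft_force: [0.1, -0.6, 0.1]
gripper_width: 0.0001
grip_force: 0.0
clock: 4.2
eef_pos: [0.5592, -0.0067, 0.0932]
orientation: [[-0.966, 0.246, 0.074], [0.257, 0.923, 0.285], [0.002, 0.295, -0.956]]
ft_force: [-0.8, 0.5, 0.2]
gripper_width: -0.0003
grip_force: 0.0
[ 0.56263703 -0.00435276  0.013     ] [-0.29 -2.06  7.76]
```

```bash
python3 -m jog '[[[-0.15,-0.7,2.6],[0,0,0]],[[-0.14,-0.6,2.4],[0,0,0]]]'
python3 -m jog '[[[0,-0.4,1.4],[0,0,0]],[[0,-0.36,1.3],[0,0,0]],[[0,0,0],[0,0,0]]]'
```

```text
clock: 4.4
eef_pos: [0.5644, -0.0035, 0.0425]
orientation: [[-0.967, 0.243, 0.076], [0.254, 0.925, 0.282], [-0.002, 0.292, -0.957]]
ft_force: [-0.6, -0.3, 0.4]
gripper_width: 0.0004
grip_force: 0.0
clock: 4.7
eef_pos: [0.5643, -0.0021, 0.014]
orientation: [[-0.967, 0.242, 0.074], [0.253, 0.925, 0.283], [0.0, 0.293, -0.956]]
ft_force: [-0.1, 0.3, 0.4]
gripper_width: -0.0002
grip_force: 0.0
```

```bash
for i in 1 2; do :; done
python3 -m jog '[[[0.02,0.38,0.12],[0,0.03,-0.0955]],[[0.02,0.38,0.12],[0,0.03,-0.0955]],[[0.02,0.38,0.12],[0,0.03,-0.0955]]]'
python3 -m jog '[[[0.02,0.38,0.12],[0,0.03,-0.0955]],[[0.02,0.38,0.12],[0,0.03,-0.0955]]]'
python3 -m jog '[[[0.02,0.38,0.12],[0,0.03,-0.0955]]]'
python3 -c "
from h import *
o=ctrl.get_obs(); d=o['eef_pos'][:2]-T; print(np.hypot(*d),np.degrees(np.arctan2(d[1],d[0])))"
```

```text
clock: 5.0
eef_pos: [0.5657, 0.0095, 0.0148]
orientation: [[-0.999, -0.046, -0.016], [-0.048, 0.955, 0.292], [0.002, 0.293, -0.956]]
ft_force: [0.1, -0.0, -0.4]
gripper_width: 0.0001
grip_force: 0.0
clock: 5.2
eef_pos: [0.5646, 0.0171, 0.0147]
orientation: [[-0.969, -0.234, -0.075], [-0.246, 0.927, 0.283], [0.003, 0.293, -0.956]]
ft_force: [-0.1, -5.5, 2.3]
gripper_width: 0.0003
grip_force: 2.4
clock: 5.3
eef_pos: [0.5639, 0.0199, 0.0148]
orientation: [[-0.94, -0.326, -0.103], [-0.341, 0.9, 0.272], [0.004, 0.29, -0.957]]
ft_force: [1.3, -4.9, 1.5]
gripper_width: -0.0001
grip_force: 2.4
0.04225661013157738 19.238569039069386
```

```bash
python3 -m jog '[[[0.03,0.38,0.12],[0,0.03,-0.0955]]]' |grep -E "eef|ft"
python3 -m jog '[[[0.04,0.38,0.12],[0,0.03,-0.0955]]]' |grep -E "eef|ft"
python3 -m jog '[[[0.04,0.3,0.09],[0,0.02,-0.07]],[[0,0,0],[0,0,0]]]' |grep -E "eef|ft"
python3 -c "
from h import *
crop('top','pics/c4.png',330,225,100,75,6)
o=ctrl.get_obs(); d=o['eef_pos'][:2]-T; print(np.hypot(*d),np.degrees(np.arctan2(d[1],d[0])))"
```

```text
eef_pos: [0.5626, 0.0234, 0.0148]
ft_force: [1.5, -3.3, 0.6]
eef_pos: [0.5608, 0.0272, 0.0148]
ft_force: [2.2, -5.4, 0.4]
eef_pos: [0.559, 0.0299, 0.0148]
ft_force: [1.6, -4.5, 1.6]
0.042262578103800255 34.287258107681055
```

View pics/c4.png

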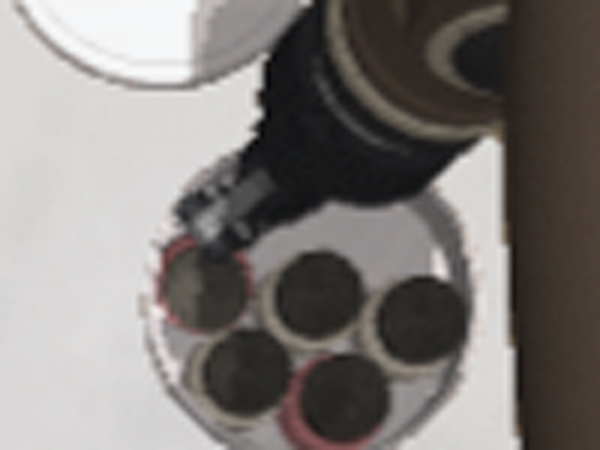

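The gripper has moved r1's cap to (205,288) in the crop, with w3 at (247,373), r2 at (345,398), w2 at (422,321) and the centre at (318,294). All are upright.

```bash
python3 -c "
from h import *
g=lambda x,y:(330+x/6,225+y/6)
tinfo(dict(r1=g(205,288),w3=g(247,373),r2=g(345,398),w2=g(422,321),c=g(318,294)),T)"
```

```text
r1 [0.5266 0.0497] r 43.7 ang 86.6
w3 [0.4944 0.0353] r 41.7 ang 135.3
r2 [ 0.4841 -0.0007] r 40.4 ang -170.4
w2 [ 0.5121 -0.031 ] r 38.9 ang -107.8
c [0.5232 0.0074] r 1.6 ang 117.8
```

```bash
sed -i 's/^T=.*/T=np.array([.5235,.0078])/' h.py
python3 -m jog '[[[0.1,-1.0,-0.3],[0,0,0]],[[0.1,-0.3,-2.5],[0,0,0]],[[0,1.2,-4],[0,0,0]],[[0,1.2,-4],[0.149,0,0]],[[0,0,-2],[0.149,0,0]]]'
python3 -m jog '[[[0,0,0],[0,0,0]]]' 0 | grep eef
python3 -c "
from h import *
plan([.584,-.199,.13],114,6)"
```

```text
clock: 6.25
eef_pos: [0.5731, 0.0082, 0.1443]
orientation: [[-0.817, -0.576, 0.004], [-0.577, 0.817, -0.004], [-0.001, -0.006, -1.0]]
ft_force: [0.9, 1.3, -0.3]
gripper_width: 0.0001
grip_force: 0.0
eef_pos: [0.5718, 0.0112, 0.1461]
6 rows, turn -11.5
[[[1.87,-2.97,0.27],[0,0,0.034]],[[1.77,-3.03,0.27],[0,0,0.034]],[[1.67,-3.09,0.27],[0,0,0.034]],[[1.56,-3.14,0.27],[0,0,0.034]],[[1.46,-3.19,0.27],[0,0,0.034]]]
[[[1.35,-3.24,0.27],[0,0,0.034]]]
```

```bash
python3 -m jog '[[[1.87,-2.97,0.27],[0,0,0.034]],[[1.77,-3.03,0.27],[0,0,0.034]],[[1.67,-3.09,0.27],[0,0,0.034]],[[1.56,-3.14,0.27],[0,0,0.034]],[[1.46,-3.19,0.27],[0,0,0.034]]]' 0 60 >/dev/null
python3 -m jog '[[[1.35,-3.24,0.27],[0,0,0.034]],[[0,0,0],[0,0,0]]]' | grep eef
python3 -c "
from h import *
print(pix('scene',(.584,-.199,.074)))
a=cv2.imread('pics/scene0.png')[145:170,360:392].astype(int)
d=(a.max(2)<80); ys,xs=np.nonzero(d); print(xs.mean()+360,xs.min()+360,xs.max()+360,ys.min()+145,ys.max()+145)
plan([.584,-.199,.055],114,3)"
```

```text
eef_pos: [0.5807, -0.2047, 0.1222]
[374.95259899 158.80724174]
374.88235294117646 360 386 145 169
3 rows, turn 0.6
[[[-0.18,0.13,2.24],[0,0,-0.004]],[[-0.18,0.13,2.24],[0,0,-0.004]],[[-0.18,0.13,2.24],[0,0,-0.004]]]
```

```bash
python3 -m jog '[[[-0.18,0.13,2.2],[0,0,0]],[[-0.18,0.13,2.1],[0,0,0]],[[-0.18,0.13,1.9],[0,0,0]],[[0,0,0],[0,0,0]]]' | grep eef
python3 -m jog '[[[0,0,0],[0,0,0]],[[0,0,0],[0,0,0]],[[0,0,0],[0,0,0]],[[0,0,0],[0,0,0]],[[0,0,0],[0,0,0]]]' 255 60
python3 -c "
from h import *
plan([.584,-.199,.14],114,2)
plan(tp(.0405,23,.14),114,5,([.584,-.199,.14],114))"
```

```text
eef_pos: [0.5824, -0.1937, 0.0585]
clock: 7.95
eef_pos: [0.5854, -0.1953, 0.0638]
orientation: [[-0.916, -0.401, -0.001], [-0.401, 0.916, -0.001], [0.002, -0.0, -1.0]]
ft_force: [-0.7, -0.3, 5.3]
gripper_width: 0.0297
grip_force: 59.1
2 rows, turn 0.3
[[[0.14,-0.14,-3.81],[0,0,-0.003]],[[0.14,-0.14,-3.81],[0,0,-0.003]]]
5 rows, turn 0
[[[-1.39,4.26,-0.0],[0,0,-0.0]],[[-1.39,4.26,-0.0],[0,0,-0.0]],[[-1.39,4.26,-0.0],[0,0,-0.0]],[[-1.39,4.26,-0.0],[0,0,-0.0]],[[-1.39,4.26,-0.0],[0,0,-0.0]]]
```

```bash
python3 -m jog '[[[0,0,-1.5],[0,0,0]],[[0,0,-3],[0,0,0]],[[0,0,-3],[0,0,0]],[[0,0,0],[0,0,0]]]'
python3 -c "
from h import *
o=ctrl.get_obs(); p=o['eef_pos']; a=ctrl.read_camera('scene');b=ctrl.read_camera('top')
out=[]
for n,im in(('scene',a),('top',b)):
    u,v=pix(n,p).astype(int); print(n,u,v); out.append(cv2.resize(im[v-40:v+40,u-30:u+30,::-1],(375,500),interpolation=cv2.INTER_CUBIC))
cv2.imwrite('pics/c5.png',np.hstack(out))"
```

```text
clock: 8.35
eef_pos: [0.5869, -0.1957, 0.142]
orientation: [[-0.916, -0.401, 0.003], [-0.401, 0.916, -0.002], [-0.002, -0.003, -1.0]]
ft_force: [-0.1, -0.8, -0.2]
gripper_width: 0.0297
grip_force: 59.3
scene 375 137
top 479 238
```

View pics/c5.png

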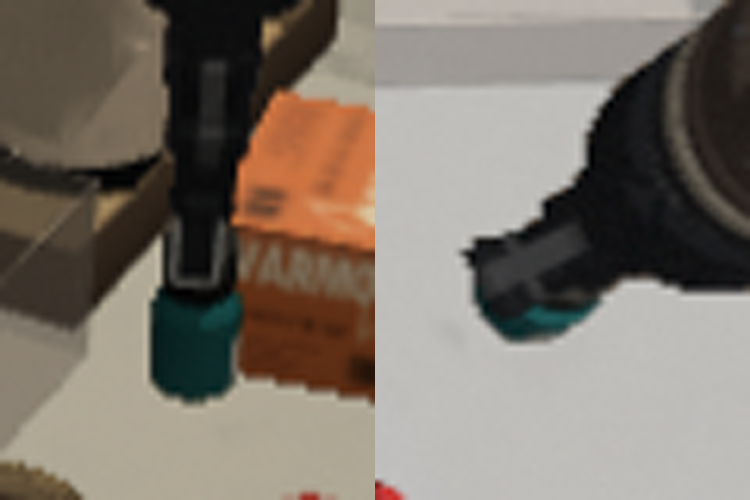

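```bash
python3 -c "
from h import *
V=ctrl.camera_info('scene')['view'];c=-V[:3,:3].T@V[:3,3];p=np.array([.5865,-.196]);d=c[:2]-p;d/=np.hypot(*d)
for z in (.065,.07,.075,.08,.085): print(z,pix('scene',[*(p+.0195*d),z]).round(1))
o=ctrl.get_obs();print(o['eef_pos'],o['gripper_width'])
plan(tp(.0405,23,.14),114,5)"
```

```text
0.065 [373.1 165.9]
0.07 [373.2 164.4]
0.075 [373.3 162.9]
0.08 [373.5 161.4]
0.085 [373.6 159.8]
[ 0.58523738 -0.19515893  0.13794529] 0.029818337991348944
5 rows, turn 0.3
[[[-1.31,4.2,-0.04],[0,0,-0.001]],[[-1.31,4.2,-0.04],[0,0,-0.001]],[[-1.32,4.2,-0.04],[0,0,-0.001]],[[-1.32,4.2,-0.04],[0,0,-0.001]],[[-1.33,4.2,-0.04],[0,0,-0.001]]]
```

```bash
cat > fit.py <<'E'
from h import *
from scipy.optimize import minimize
def fit(im,circs,p0,cam="top"):
    g=cv2.Canny(cv2.GaussianBlur(cv2.cvtColor(im,cv2.COLOR_RGB2GRAY),(3,3),0),40,100)
    D=cv2.distanceTransform(255-g,cv2.DIST_L2,5)
    def f(p):
        s=0
        for r,z in circs:
            for a in np.linspace(0,2*np.pi,72,endpoint=False):
                u,v=pix(cam,(p[0]+r*np.cos(a),p[1]+r*np.sin(a),z))
                s+=min(cv2.getRectSubPix(D,(1,1),(float(u),float(v)))[0,0],3)
        return s/72
    best=min(((f((p0[0]+i,p0[1]+j)),p0[0]+i,p0[1]+j) for i in np.arange(-.006,.0061,.001) for j in np.arange(-.006,.0061,.001)))
    r=minimize(f,best[1:],method="Nelder-Mead",options=dict(initial_simplex=[best[1:],(best[1]+.001,best[2]),(best[1],best[2]+.001)]))
    return r.x,r.fun
E
cat > tinlook.py <<'E'
from fit import *
import sys
im=ctrl.read_camera("top"); cv2.imwrite("pics/%s.png"%sys.argv[1],im[:,:,::-1])
t,s=fit(im,[(.065,.049)],(.5237,.0065)); print("rim",t.round(4),round(s,2))
for a,r in [tuple(map(float,x.split(","))) for x in sys.argv[2:]]:
    p,s=fit(im,[(.016,.077)],tp(r/1e3,a,0)); d=p-t; print("cap",p.round(4),"r %.1f a %.1f s %.2f"%(np.hypot(*d)*1e3,np.degrees(np.arctan2(d[1],d[0])),s))
E
python3 tinlook.py top6 0,0 86,41 140,41 -168,41 -107,41
```

```text
Traceback (most recent call last):
  File "tinlook.py", line 4, in <module>
    t,s=fit(im,[(.065,.049)],(.5237,.0065)); print("rim",t.round(4),round(s,2))
        ~~~^^^^^^^^^^^^^^^^^^^^^^^^^^^^^^^^
  File "fit.py", line 13, in fit
    best=min(((f((p0[0]+i,p0[1]+j)),p0[0]+i,p0[1]+j) for i in np.arange(-.006,.0061,.001) for j in np.arange(-.006,.0061,.001)))
  File "fit.py", line 13, in <genexpr>
    best=min(((f((p0[0]+i,p0[1]+j)),p0[0]+i,p0[1]+j) for i in np.arange(-.006,.0061,.001) for j in np.arange(-.006,.0061,.001)))
               ~^^^^^^^^^^^^^^^^^^^
  File "fit.py", line 10, in f
    u,v=pix(cam,(p[0]+r*np.cos(a),p[1]+r*np.sin(a),z))
        ~~~^^^^^^^^^^^^^^^^^^^^^^^^^^^^^^^^^^^^^^^^^^^
  File "h.py", line 9, in pix
    i=ctrl.camera_info(n);c=(i["view"]@[*p,1])[:3];q=i["intrinsics"]@[c[0],-c[1],-c[2]]
ValueError: time passes only in moves, steps and waits
```

```bash
sed -i 's/ctrl\.camera_info(n)/CI(n)/; s/^from rig import ctrl/from rig import ctrl\nimport functools\n@functools.lru_cache\ndef CI(n): return ctrl.camera_info(n)/' h.py
time python3 tinlook.py top7 0,0 86,41 140,41 -168,41 -107,41
```

```text
rim [0.5233 0.0084] 0.75
cap [0.5248 0.0082] r 1.5 a -8.2 s 0.37
cap [0.5363 0.0456] r 39.4 a 70.8 s 0.53
cap [0.497  0.0379] r 39.5 a 131.7 s 0.37
cap [0.4864 0.0018] r 37.6 a -169.8 s 0.68
cap [ 0.5135 -0.0287] r 38.4 a -104.8 s 0.67
real	0m2.675s
user	0m1.661s
sys	0m0.147s
```

```bash
python3 -c "
from h import *
im=cv2.imread('pics/top7.png'); S=9; x0,y0=345,240
o=cv2.resize(im[y0:y0+66,x0:x0+80],None,fx=S,fy=S,interpolation=cv2.INTER_CUBIC)
def circ(p,r,z,c):
    pts=[(pix('top',(p[0]+r*np.cos(a),p[1]+r*np.sin(a),z))-[x0,y0]+.5)*S for a in np.linspace(0,6.283,60)]
    cv2.polylines(o,[np.int32(pts)],True,c,1)
circ((.5233,.0084),.065,.049,(0,255,0))
for p in ((.5248,.0082),(.5363,.0456),(.497,.0379),(.4864,.0018),(.5135,-.0287)): circ(p,.016,.077,(0,255,255))
cv2.imwrite('pics/c7.png',o)"
```

```text
(no output)
```

View pics/c7.png

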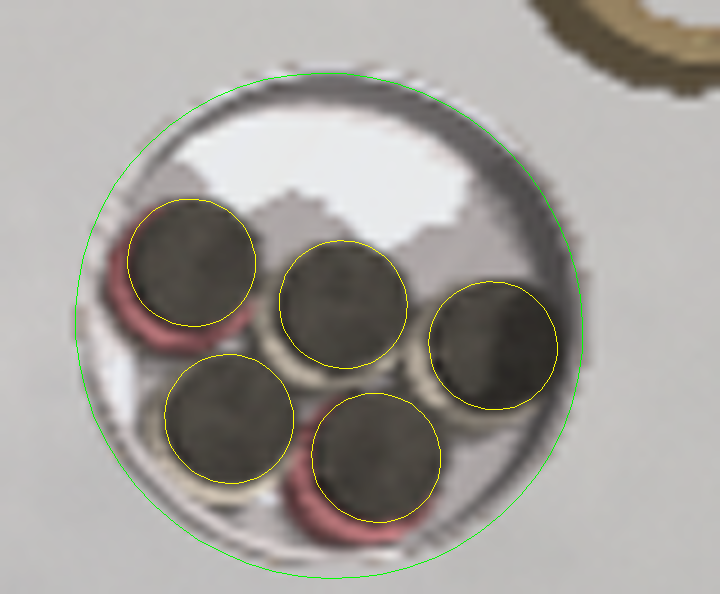

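The crop shows all five upright and nearly closed up: r1's cap is at (192,262), w3 at (229,419), r2 at (376,457), w2 at (493,345) and the centre at (343,304). The green rim fit sits about 6 px too far left and low, so the tin is at about (0.5247,0.0070). Next I carry teal above its slot and measure how it hangs.

```bash
sed -i 's/^T=.*/T=np.array([.5247,.0070])/' h.py
python3 -m jog '[[[-1.33,4.23,0],[0,0,0]],[[-1.33,4.23,0],[0,0,0]],[[-1.33,4.23,0],[0,0,0]],[[-1.33,4.23,0],[0,0,0]],[[-1.33,4.23,0],[0,0,0]]]' | grep eef
python3 -m jog '[[[0,0,0],[0,0,0]],[[0,0,0],[0,0,0]]]' | grep eef
cat > hang.py <<'E'
from h import *
import sys
# offset of held bottle's axis from TCP from colour silhouettes; args: hue lo hi
from scipy.optimize import least_squares
lo,hi=int(sys.argv[1]),int(sys.argv[2])
o=ctrl.get_obs();p=o["eef_pos"];R=o["orientation"];obs=[]
for n in("scene","top"):
    im=ctrl.read_camera(n);cv2.imwrite(f"pics/hang_{n}_{o['clock']:.2f}.png",im[:,:,::-1])
    h=cv2.cvtColor(im,cv2.COLOR_RGB2HSV);m=((h[...,0]>=lo)&(h[...,0]<=hi)&(h[...,1]>110)&(h[...,2]>30)).astype(np.uint8)
    u,v=pix(n,p-[0,0,.03]).astype(int);w=np.zeros_like(m);w[v-30:v+30,u-25:u+25]=m[v-30:v+30,u-25:u+25]
    k,l,s,c=cv2.connectedComponentsWithStats(w);i=1+s[1:,4].argmax();ys,xs=np.nonzero(l==i)
    rows=[(xs[ys==y].min(),xs[ys==y].max(),y) for y in np.unique(ys)]
    wd=np.array([b-a for a,b,_ in rows]);r=[q for q,g in zip(rows,wd) if g>=.9*np.percentile(wd,80)]
    print(n,"bbox",s[i],"mid u",np.mean([(a+b)/2 for a,b,_ in r]).round(2),"v max",ys.max(),"tcp pix",pix(n,p).round(1))
    obs.append((n,np.mean([(a+b)/2 for a,b,_ in r]),np.mean([y for *_,y in r]),ys.max()))
print("tcp",p.round(4),"theta",np.degrees(np.arctan2(R[1,1],R[0,1])).round(1))
# scene: lateral offset of axis and foot height
V=CI("scene")["view"];cx=V[0,:2]/np.hypot(*V[0,:2])
u0=pix("scene",p-[0,0,.035])[0];sc=pix("scene",[*(p[:2]+cx*.01),p[2]-.035])[0]-u0
l=(obs[0][1]-u0)/sc*10; print("lateral mm along",cx.round(2),l.round(1)," -> along tool x",(l*(cx@R[:2,0])).round(1))
c=-V[:3,:3].T@V[:3,3];d=c[:2]-p[:2];d/=np.hypot(*d)
z=min(np.arange(0,.15,.001),key=lambda z:abs(pix("scene",[*(p[:2]+.0195*d),z])[1]-obs[0][3]-.5));print("foot z",z,"tcp-foot",p[2]-z)
E
python3 hang.py 80 100
```

```text
eef_pos: [0.5597, 0.0269, 0.1359]
eef_pos: [0.5602, 0.0262, 0.1363]
scene bbox [340 194  16  18 205] mid u 347.81 v max 211 tcp pix [346.4 187.7]
top bbox [370 261  13   5  40] mid u 375.75 v max 265 tcp pix [376.8 253.8]
tcp [0.5602 0.0262 0.1363] theta 113.8
lateral mm along [-0.87 -0.48] 4.6  -> along tool x 4.5
foot z 0.079 tcp-foot 0.0572520667355627
```

```bash
python3 -m jog '[[[-0.33,-0.93,0],[0,0,0]],[[0,0,1],[0,0,0]],[[0,0,0.8],[0,0,0]],[[0,0,0],[0,0,0]]]' | grep -E "eef|ft"
for k in 1; do python3 -m jog '[[[0,0,0.5],[0,0,0]],[[0,0,0],[0,0,0]]]' | grep -E "eef|ft"
python3 -m jog '[[[0,0,0.5],[0,0,0]],[[0,0,0],[0,0,0]]]' | grep -E "eef|ft"; done
```

```text
eef_pos: [0.5666, 0.0174, 0.1174]
ft_force: [-0.5, 0.7, -0.7]
eef_pos: [0.5672, 0.0181, 0.1137]
ft_force: [0.4, 0.7, -0.2]
eef_pos: [0.5673, 0.0183, 0.1089]
ft_force: [0.4, 0.6, -0.4]
```

```bash
python3 -m jog '[[[0,0,0.4],[0,0,0]],[[0,0,0],[0,0,0]]]' | grep -E "eef|ft"
python3 -m jog '[[[0,0,0.4],[0,0,0]],[[0,0,0],[0,0,0]]]' | grep -E "eef|ft"
python3 -m jog '[[[0,0,0.4],[0,0,0]],[[0,0,0],[0,0,0]]]' | grep -E "eef|ft"
```

```text
eef_pos: [0.5674, 0.0182, 0.105]
ft_force: [0.0, -0.6, -1.4]
eef_pos: [0.5673, 0.0182, 0.1009]
ft_force: [-0.7, -0.3, -0.4]
eef_pos: [0.5673, 0.0182, 0.0969]
ft_force: [0.1, 0.0, -1.2]
```

```bash
python3 -m jog '[[[0,0,0.7],[0,0,0]],[[0,0,0],[0,0,0]]]' | grep -E "eef|ft"
python3 -m jog '[[[0,0,0.6],[0,0,0]],[[0,0,0],[0,0,0]]]' | grep -E "eef|ft"
python3 -m jog '[[[0,0,0.5],[0,0,0]],[[0,0,0],[0,0,0]]]' | grep -E "eef|ft"
```

```text
eef_pos: [0.567, 0.0181, 0.0894]
ft_force: [0.2, 0.0, -0.1]
eef_pos: [0.567, 0.0182, 0.0835]
ft_force: [-0.6, 0.2, -0.7]
eef_pos: [0.5672, 0.0182, 0.0788]
ft_force: [0.8, -0.4, -0.5]
```

```bash
python3 -m jog '[[[0,0,0.25],[0,0,0]],[[0,0,0],[0,0,0]]]' | grep -E "eef|ft"
python3 -m jog '[[[0,0,0.25],[0,0,0]],[[0,0,0],[0,0,0]]]' | grep -E "eef|ft"
```

```text
eef_pos: [0.5674, 0.0182, 0.0767]
ft_force: [0.7, 0.6, 0.2]
eef_pos: [0.5675, 0.0181, 0.0743]
ft_force: [-0.2, 0.3, 0.1]
```

```bash
python3 -m jog '[[[0,0,0.3],[0,0,0]],[[0,0,0],[0,0,0]]]' | grep -E "eef|ft"
python3 -m jog '[[[0,0,0.3],[0,0,0]],[[0,0,0],[0,0,0]]]' | grep -E "eef|ft"
```

```text
eef_pos: [0.5672, 0.0182, 0.071]
ft_force: [0.3, 0.1, 0.5]
eef_pos: [0.5673, 0.0181, 0.068]
ft_force: [-0.6, 0.3, -0.7]
```

```bash
python3 -m jog '[[[0,0,0.3],[0,0,0]],[[0,0,0],[0,0,0]]]' | grep -E "eef|ft"
python3 -m jog '[[[0,0,0.3],[0,0,0]],[[0,0,0],[0,0,0]]]' | grep -E "eef|ft"
```

```text
eef_pos: [0.568, 0.0182, 0.0667]
ft_force: [-1.5, -0.5, 7.3]
eef_pos: [0.5683, 0.0181, 0.0664]
ft_force: [-8.1, 0.1, 24.3]
```

```bash
python3 -m jog '[[[0,0,-0.3],[0,0,0]],[[0,0,0],[0,0,0]],[[0,0,0],[0,0,0]]]' 140 | grep -E "eef|ft|width|grip"
python3 -m jog '[[[0,0,-0.5],[0,0,0]],[[0,0,-1],[0,0,0]],[[0,0,-2.5],[0,0,0]],[[0,0,-3],[0,0,0]],[[0,0,-3],[0,0,0]]]' | grep -E "eef|ft|width|grip"
```

```text
eef_pos: [0.5674, 0.0182, 0.0651]
ft_force: [0.5, 0.2, -0.0]
gripper_width: 0.0384
grip_force: 0.1
eef_pos: [0.5676, 0.0182, 0.1669]
ft_force: [0.8, -0.4, 0.5]
gripper_width: 0.0386
grip_force: 0.0
```

```bash
python3 tinlook.py top8 0,0 73,41 132,41 -172,39 -107,39 15,40
python3 -c "
from h import *
plan([.583,.255,.165],180,9)"
```

```text
rim [0.5262 0.0085] 1.52
cap [0.5234 0.0072] r 3.1 a -155.2 s 0.34
cap [0.5379 0.0444] r 37.7 a 72.0 s 0.49
cap [0.4969 0.0375] r 41.3 a 135.4 s 0.27
cap [0.4865 0.001 ] r 40.4 a -169.2 s 0.46
cap [ 0.5117 -0.0213] r 33.2 a -116.0 s 1.45
cap [0.5538 0.0151] r 28.3 a 13.4 s 0.74
9 rows, turn 66.3
[[[-1.19,2.35,0.08],[0,0,-0.129]],[[-1.48,2.18,0.08],[0,0,-0.129]],[[-1.75,1.97,0.08],[0,0,-0.129]],[[-1.99,1.73,0.08],[0,0,-0.129]],[[-2.19,1.46,0.08],[0,0,-0.129]]]
[[[-2.36,1.17,0.08],[0,0,-0.129]],[[-2.49,0.85,0.08],[0,0,-0.129]],[[-2.58,0.53,0.08],[0,0,-0.129]],[[-2.63,0.19,0.08],[0,0,-0.129]]]
```

```bash
python3 -m jog '[[[-1.19,2.35,0],[0,0,-0.129]],[[-1.48,2.18,0],[0,0,-0.129]],[[-1.75,1.97,0],[0,0,-0.129]],[[-1.99,1.73,0],[0,0,-0.129]],[[-2.19,1.46,0],[0,0,-0.129]]]' 0 100 |grep eef
python3 -m jog '[[[-2.36,1.17,0],[0,0,-0.129]],[[-2.49,0.85,0],[0,0,-0.129]],[[-2.58,0.53,0],[0,0,-0.129]],[[-2.63,0.19,0],[0,0,-0.129]],[[0,0,0],[0,0,0]]]' |grep eef
python3 -m jog '[[[0,0,0],[0,0,0]]]' |grep -E "eef|orie|wid"
python3 tinlook.py top9 0,0 73,41 132,41 -172,39 -107,39 15,40
python3 -c "
from h import *
plan([.583,.255,.118],180,3)"
```

```text
eef_pos: [0.5752, 0.1508, 0.166]
eef_pos: [0.5807, 0.2578, 0.1654]
eef_pos: [0.5806, 0.2553, 0.1655]
orientation: [[0.003, -1.0, -0.004], [-1.0, -0.003, -0.0], [0.0, 0.004, -1.0]]
gripper_width: 0.0852
rim [0.5248 0.0105] 0.85
cap [0.5235 0.0076] r 3.2 a -115.2 s 0.44
cap [0.5385 0.0452] r 37.2 a 68.5 s 0.58
cap [0.497  0.0379] r 39.1 a 135.5 s 0.38
cap [0.4862 0.0018] r 39.6 a -167.2 s 0.55
cap [ 0.5136 -0.0288] r 40.9 a -106.0 s 0.80
cap [0.5691 0.0141] r 44.4 a 4.7 s 0.57
3 rows, turn -0.1
[[[-0.01,-0.08,1.58],[0,0,0.001]],[[-0.01,-0.08,1.58],[0,0,0.001]],[[-0.01,-0.08,1.58],[0,0,0.001]]]
```

```bash
python3 -m jog '[[[0,-0.1,1.6],[0,0,0]],[[0,-0.1,1.6],[0,0,0]],[[0,-0.05,1.5],[0,0,0]],[[0,0,0],[0,0,0]]]' |grep -E "eef|ft"
python3 -m jog '[[[0,0,0],[0,0,0]],[[0,0,0],[0,0,0]],[[0,0,0],[0,0,0]],[[0,0,0],[0,0,0]],[[0,0,0],[0,0,0]]]' 255 100
```

```text
eef_pos: [0.582, 0.2532, 0.1164]
ft_force: [-0.4, -0.5, 0.1]
clock: 15.45
eef_pos: [0.5838, 0.2552, 0.1199]
orientation: [[0.003, -1.0, -0.001], [-1.0, -0.003, 0.001], [-0.001, 0.001, -1.0]]
ft_force: [-0.6, -0.5, 5.5]
gripper_width: 0.0284
grip_force: 98.6
```

```bash
python3 -m jog '[[[0,0.4,0],[0,0,0]],[[0,0.4,0],[0,0,0]],[[0,0.5,0],[0,0,0]]]' |grep -E "eef|ft|wid"
python3 -m jog '[[[0,0.6,0],[0,0,0]],[[0,0.6,0],[0,0,0]],[[0,0.7,0],[0,0,0]]]' |grep -E "eef|ft|wid"
python3 -m jog '[[[0,0.8,0],[0,0,0]],[[0,1.0,0],[0,0,0]],[[0,1,0],[0,0,0]],[[0,1,0],[0,0,0]],[[0,0,0],[0,0,0]]]' |grep -E "eef|ft|wid"
python3 hang.py 160 178
```

```text
eef_pos: [0.5733, 0.2552, 0.12]
ft_force: [8.8, -0.3, 1.4]
gripper_width: 0.0287
eef_pos: [0.5518, 0.2551, 0.1196]
ft_force: [3.2, -1.2, 5.0]
gripper_width: 0.0284
eef_pos: [0.511, 0.2546, 0.1183]
ft_force: [0.5, 0.6, -1.1]
gripper_width: 0.0285
scene bbox [308 266  19  22 266] mid u 317.06 v max 287 tcp pix [317.2 261.5]Traceback (most recent call last):
  File "hang.py", line 11, in <module>
    k,l,s,c=cv2.connectedComponentsWithStats(w);i=1+s[1:,4].argmax();ys,xs=np.nonzero(l==i)
                                                    ~~~~~~~~~~~~~~^^
ValueError: attempt to get argmax of an empty sequence
```

```bash
python3 -m jog '[[[0,0,-3],[0,0,0]],[[0,0,-1],[0,0,0]],[[0,0,0],[0,0,0]]]' |grep -E "eef|ft"
python3 - <<'E'
from h import *
a=ctrl.read_camera("top");b=ctrl.read_camera("scene")
p=ctrl.get_obs()["eef_pos"];V=CI("scene")["view"]
u,v=pix("scene",p).astype(int);print(u,v,[pix("scene",p-[0,0,z]).round(1) for z in (.03,.06)])
c=lambda im,x,y,w,h,s: cv2.resize(im[y:y+h,x:x+w,::-1],None,fx=s,fy=s,interpolation=cv2.INTER_CUBIC)
o=np.zeros((560,800,3),np.uint8)
o[:,:560]=c(a,345,240,70,70,8); o[:320,560:]=c(b,331,190,60,80,4); o[320:,560:]=c(b,u-30,v-20,60,60,4)
cv2.imwrite("pics/c8.png",o); cv2.imwrite("pics/scene8.png",b[:,:,::-1])
E
```

```text
eef_pos: [0.5146, 0.2553, 0.1604]
ft_force: [0.7, 0.4, -0.7]
315 247 [array([316.1, 257.9]), array([316.2, 267.8])]
```

View pics/c8.png

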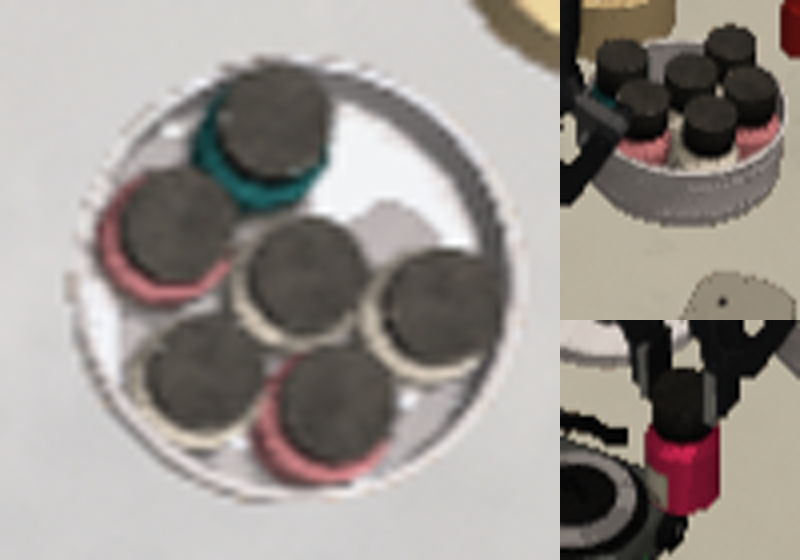

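The tin crop shows teal's cap at (275,123), leaning or shifted slightly outward, with the other five standing well. The pink bottle hangs straight in the grip, clear of the clip. I'll triangulate teal's cap height.

Run:
```python
from h import *
from scipy.optimize import least_squares
t=lambda x,y:(345+x/8-.44,240+y/8-.44); s=lambda x,y:(331+(x-560)/4-.38,190+y/4-.38)
P={"r1":(t(178,227),s(642,93)),"teal":(t(275,123),s(621,51)),"c":(t(308,280),s(691,70)),"w2":(t(442,307),s(730,41)),"r2":(t(335,404),s(751,82)),"w3":(t(203,372),s(710,110))}
for k,(a,b) in P.items():
    r=least_squares(lambda x:np.r_[pix("top",x)-a,pix("scene",x)-b],[.52,0,.08]); print(k,r.x.round(4),r.fun.round(2))
```

```text
r1 [0.5371 0.0434 0.0802] [ 0.07  0.17 -0.19 -0.03]
teal [0.5659 0.0149 0.0807] [ 0.06  0.15 -0.18 -0.03]
c [0.5215 0.0074 0.078 ] [ 0.06  0.15 -0.18 -0.03]
w2 [ 0.5128 -0.03    0.0776] [ 0.1   0.25 -0.29 -0.04]
r2 [0.4855 0.0013 0.079 ] [ 0.23  0.6  -0.7  -0.1 ]
w3 [0.4955 0.0379 0.0803] [ 0.19  0.5  -0.57 -0.08]
```

```bash
sed -i 's/^T=.*/T=np.array([.5257,.0081])/' h.py
sed -i 's/for n in("scene","top"):/for n in("scene",):/' hang.py
python3 -c "
from h import *
plan([.552,-.0227,.158],130.5,8)"
```

```text
8 rows, turn -49.7
[[[3.47,-0.47,0.0],[0,0,0.108]],[[3.4,-0.84,0.0],[0,0,0.108]],[[3.29,-1.21,0.0],[0,0,0.108]],[[3.14,-1.56,0.0],[0,0,0.108]],[[2.95,-1.89,0.0],[0,0,0.108]]]
[[[2.73,-2.19,0.0],[0,0,0.108]],[[2.48,-2.48,0.0],[0,0,0.108]],[[2.19,-2.73,0.0],[0,0,0.108]]]
```

```bash
python3 -m jog '[[[3.47,-0.47,0],[0,0,0.108]],[[3.4,-0.84,0],[0,0,0.108]],[[3.29,-1.21,0],[0,0,0.108]],[[3.14,-1.56,0],[0,0,0.108]],[[2.95,-1.89,0],[0,0,0.108]]]' |grep -E "eef"
python3 -m jog '[[[2.73,-2.19,0],[0,0,0.108]],[[2.48,-2.48,0],[0,0,0.108]],[[2.19,-2.73,0],[0,0,0.108]],[[0,0,0],[0,0,0]],[[0,0,0],[0,0,0]]]' |grep -E "eef"
python3 hang.py 160 178
python3 -c "
from h import *
plan([.552,-.0227,.135],130.5,1)"
```

```text
eef_pos: [0.537, 0.0798, 0.1571]
eef_pos: [0.5517, -0.0234, 0.1572]
scene bbox [350 176  16  20 253] mid u 357.35 v max 195 tcp pix [359.3 170.6]
tcp [ 0.5517 -0.0234  0.1572] theta 130.6
lateral mm along [-0.87 -0.48] -2.9  -> along tool x -2.8
foot z 0.096 tcp-foot 0.061236956533402054
1 rows, turn -0.2
[[[-0.02,-0.02,2.25],[0,0,0.003]]]
```

```bash
python3 -m jog '[[[0.25,0.05,1],[0,0,0]],[[0,0,1],[0,0,0]],[[0,0,1.0],[0,0,0]],[[0,0,0],[0,0,0]]]' | grep -E "eef|ft"
python3 -m jog '[[[0,0,0.5],[0,0,0]],[[0,0,0],[0,0,0]]]' | grep -E "eef|ft"
python3 -m jog '[[[0,0,0.4],[0,0,0]],[[0,0,0],[0,0,0]]]' | grep -E "eef|ft"
```

```text
eef_pos: [0.5486, -0.0235, 0.1263]
ft_force: [-0.5, 0.3, 0.0]
eef_pos: [0.5496, -0.0239, 0.123]
ft_force: [-0.1, -0.3, -1.0]
eef_pos: [0.5498, -0.0241, 0.1192]
ft_force: [-0.1, 0.7, 0.3]
```

```bash
python3 -m jog '[[[0,0,0.3],[0,0,0]],[[0,0,0],[0,0,0]]]' | grep -E "eef|ft"
python3 -m jog '[[[0,0,0.3],[0,0,0]],[[0,0,0],[0,0,0]]]' | grep -E "eef|ft"
python3 -m jog '[[[0,0,0.3],[0,0,0]],[[0,0,0],[0,0,0]]]' | grep -E "eef|ft"
```

```text
eef_pos: [0.5497, -0.0241, 0.1162]
ft_force: [-0.9, -0.2, -0.9]
eef_pos: [0.5496, -0.0241, 0.1131]
ft_force: [-0.1, 0.1, -0.7]
eef_pos: [0.5496, -0.0241, 0.1101]
ft_force: [0.7, 0.5, 0.1]
```

```bash
python3 -m jog '[[[0,0,0.3],[0,0,0]],[[0,0,0],[0,0,0]]]' | grep -E "eef|ft"
python3 -m jog '[[[0,0,0.3],[0,0,0]],[[0,0,0],[0,0,0]]]' | grep -E "eef|ft"
python3 -m jog '[[[0,0,0.3],[0,0,0]],[[0,0,0],[0,0,0]]]' | grep -E "eef|ft"
```

```text
eef_pos: [0.5496, -0.0241, 0.1071]
ft_force: [-0.4, -0.8, -0.7]
eef_pos: [0.5496, -0.0241, 0.1041]
ft_force: [-0.2, 0.7, -0.4]
eef_pos: [0.5496, -0.0241, 0.1012]
ft_force: [-0.5, -1.2, -0.5]
```

```bash
python3 -m jog '[[[0,0,0.5],[0,0,0]],[[0,0,0],[0,0,0]]]' | grep -E "eef|ft"
python3 -m jog '[[[0,0,0.5],[0,0,0]],[[0,0,0],[0,0,0]]]' | grep -E "eef|ft"
python3 -m jog '[[[0,0,0.5],[0,0,0]],[[0,0,0],[0,0,0]]]' | grep -E "eef|ft"
python3 -m jog '[[[0,0,0.4],[0,0,0]],[[0,0,0],[0,0,0]]]' | grep -E "eef|ft"
```

```text
eef_pos: [0.5493, -0.024, 0.0957]
ft_force: [-0.3, 0.1, -0.6]
eef_pos: [0.5493, -0.0241, 0.0907]
ft_force: [0.5, -0.2, -1.2]
eef_pos: [0.5493, -0.0241, 0.0858]
ft_force: [0.1, -0.1, -1.0]
eef_pos: [0.5494, -0.0241, 0.082]
ft_force: [-0.8, -0.3, -0.9]
```

```bash
python3 -m jog '[[[0,0,0.4],[0,0,0]],[[0,0,0],[0,0,0]]]' | grep -E "eef|ft"
python3 -m jog '[[[0,0,0.4],[0,0,0]],[[0,0,0],[0,0,0]]]' | grep -E "eef|ft"
python3 -m jog '[[[0,0,0.3],[0,0,0]],[[0,0,0],[0,0,0]]]' | grep -E "eef|ft"
```

```text
eef_pos: [0.5494, -0.024, 0.078]
ft_force: [-1.2, -0.1, 0.1]
eef_pos: [0.5494, -0.024, 0.074]
ft_force: [-0.7, -0.0, -1.1]
eef_pos: [0.5495, -0.0241, 0.0711]
ft_force: [-0.1, -0.4, -0.4]
```

```bash
python3 -m jog '[[[0,0,0.25],[0,0,0]],[[0,0,0],[0,0,0]]]' | grep -E "eef|ft"
python3 -m jog '[[[0,0,0.25],[0,0,0]],[[0,0,0],[0,0,0]]]' | grep -E "eef|ft"
```

```text
eef_pos: [0.5512, -0.0245, 0.0706]
ft_force: [0.0, -2.0, 6.5]
eef_pos: [0.5528, -0.0249, 0.0702]
ft_force: [0.8, -3.3, 16.2]
```

```bash
python3 -m jog '[[[0,0,-0.5],[0,0,0]],[[0,0,0],[0,0,0]]]' | grep -E "eef|ft|wid"
python3 -m jog '[[[0,0,0],[0,0,0]],[[0,0,0],[0,0,0]],[[0,0,0],[0,0,0]]]' 140 | grep -E "eef|ft|wid"
python3 -m jog '[[[0,0,-0.5],[0,0,0]],[[0,0,-1],[0,0,0]],[[0,0,-2.5],[0,0,0]],[[0,0,-3],[0,0,0]],[[0,0,-3],[0,0,0]]]' 140 | grep -E "eef|ft|wid"
python3 -c "
from h import *
plan([.47,-.2,.2],130.5,5)"
```

```text
eef_pos: [0.55, -0.0241, 0.0723]
ft_force: [-0.4, 0.7, 0.1]
gripper_width: 0.0284
eef_pos: [0.5493, -0.024, 0.071]
ft_force: [-0.5, 0.3, 0.1]
gripper_width: 0.0386
eef_pos: [0.5498, -0.0241, 0.1733]
ft_force: [0.9, 0.4, 0.4]
gripper_width: 0.0387
5 rows, turn -0.2
[[[3.5,-1.63,-0.53],[0,0,0.001]],[[3.5,-1.63,-0.53],[0,0,0.001]],[[3.5,-1.63,-0.53],[0,0,0.001]],[[3.5,-1.63,-0.53],[0,0,0.001]],[[3.5,-1.64,-0.53],[0,0,0.001]]]
```

Retreating out of view for a check of the result.

```bash
python3 -m jog '[[[3.5,-1.6,-0.5],[0,0,0]],[[3.5,-1.6,-0.5],[0,0,0]],[[3.5,-1.6,-0.5],[0,0,0]],[[3.5,-1.6,-0.5],[0,0,0]],[[3.5,-1.6,-0.5],[0,0,0]]]' | grep -E "clock|eef"
python3 - <<'E'
from h import *
a=ctrl.read_camera("top");b=ctrl.read_camera("scene")
c=lambda im,x,y,w,h,s: cv2.resize(im[y:y+h,x:x+w,::-1],None,fx=s,fy=s,interpolation=cv2.INTER_CUBIC)
o=np.zeros((420,800,3),np.uint8)
o[:,:420]=c(a,347,240,70,70,6); o[:360,440:]=c(b,331,190,60,60,6)
cv2.imwrite("pics/c9.png",o); cv2.imwrite("pics/t9.png",a[:,:,::-1]);cv2.imwrite("pics/s9.png",b[:,:,::-1])
E
```

```text
clock: 23.4
eef_pos: [0.4688, -0.2, 0.1981]
```

View pics/c9.png

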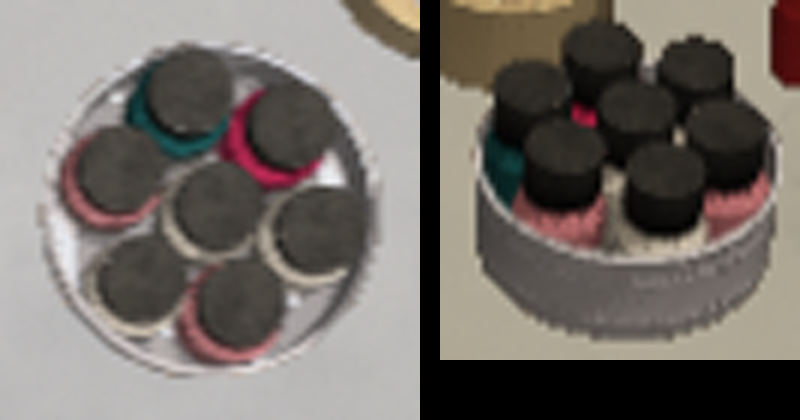

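All seven are in the tin. In the top crop the caps are pink (289,124), teal (190,89), r1 (119,165), centre (217,206), w2 (318,227), w3 (142,277) and r2 (239,303). Triangulating to check pink's height and any lean.

Run:
```python
from h import *
from scipy.optimize import least_squares
t=lambda x,y:(347+x/6-.42,240+y/6-.42); s=lambda x,y:(331+(x-440)/6-.42,190+y/6-.42)
P={"pink":(t(289,124),s(601,41)),"teal":(t(190,89),s(533,79)),"r1":(t(119,168),s(565,140)),"c":(t(217,206),s(637,101)),"w2":(t(318,229),s(696,57)),"r2":(t(240,304),s(727,120)),"w3":(t(142,278),s(665,166))}
C={}
for k,(a,b) in P.items():
    r=least_squares(lambda x:np.r_[pix("top",x)-a,pix("scene",x)-b],[.52,0,.08]); d=r.x[:2]-T;C[k]=r.x
    print(k,r.x.round(4),"r %.1f a %.1f"%(np.hypot(*d)*1e3,np.degrees(np.arctan2(d[1],d[0]))),r.fun.round(2))
for a in C: print(a,[int(round(1e3*np.hypot(*(C[a]-C[b])[:2]))) for b in C])
```

```text
pink [ 0.5524 -0.0205  0.0799] r 39.1 a -47.0 [ 0.17  0.42 -0.5  -0.08]
teal [0.5661 0.016  0.0805] r 41.2 a 11.0 [ 0.24  0.59 -0.69 -0.12]
r1 [0.5371 0.044  0.0808] r 37.7 a 72.4 [ 0.2   0.51 -0.58 -0.1 ]
c [0.5221 0.0081 0.0808] r 3.6 a 179.3 [ 0.17  0.43 -0.5  -0.08]
w2 [ 0.5126 -0.029   0.0809] r 39.3 a -109.4 [ 0.14  0.36 -0.42 -0.06]
r2 [0.4852 0.0014 0.0808] r 41.0 a -170.5 [ 0.19  0.49 -0.57 -0.08]
w3 [0.4959 0.0371 0.079 ] r 41.6 a 135.8 [ 0.19  0.5  -0.57 -0.08]
pink [0, 39, 66, 42, 41, 71, 81]
teal [39, 0, 40, 45, 70, 82, 73]
r1 [66, 40, 0, 39, 77, 67, 42]
c [42, 45, 39, 0, 38, 37, 39]
w2 [41, 70, 77, 38, 0, 41, 68]
r2 [71, 82, 67, 37, 41, 0, 37]
w3 [81, 73, 42, 39, 68, 37, 0]
```

Run:
```python
from h import *
from fit import fit
im=cv2.imread("pics/t9.png")[:,:,::-1].copy(); h=cv2.cvtColor(im,cv2.COLOR_RGB2HSV)
C=dict(pink=(.5524,-.0205),teal=(.5661,.016),r1=(.5371,.044),r2=(.4852,.0014))
H=dict(pink=((160,179),140),teal=((80,100),110),r1=((165,179),60),r2=((165,179),60))
for k,c in C.items():
    p,s=fit(im,[(.016,.0785)],c)
    (lo,hi),sat=H[k]; m=(h[...,0]>=lo)&(h[...,0]<=hi)&(h[...,1]>sat)
    q=pix("top",(*p,.05)); ys,xs=np.nonzero(m); w=np.hypot(xs-q[0],ys-q[1])<14; xs,ys=xs[w],ys[w]
    th=np.linspace(0,2*np.pi,90); pts=np.array([pix("top",(p[0]+.0195*np.cos(a),p[1]+.0195*np.sin(a),z)) for a in th for z in(.003,.052)])
    out=[]
    for d in ((-1,0),(-.7,.7),(0,1)):
        d=np.array(d); out.append(round(float((np.c_[xs,ys]@d).max()+.5-(pts@d).max()),2))
    print(k,p.round(4),round(s,2),"n",len(xs),"left, down-left, down excess px",out)
```

```text
pink [ 0.554  -0.0234] 0.61 n 72 left, down-left, down excess px [-0.22, -1.2, -1.07]
teal [0.5687 0.0149] 0.68 n 54 left, down-left, down excess px [-0.37, -2.29, -1.43]
r1 [0.5379 0.0456] 0.71 n 57 left, down-left, down excess px [-1.56, -3.16, -2.49]
r2 [0.4861 0.0019] 0.51 n 59 left, down-left, down excess px [-2.45, -1.1, -1.76]
```

Heights agree with upright, seated bottles. There's time left, so I'll confirm pink and teal by touching their caps lightly with the shut fingers (expected z of about 0.077).

```bash
python3 -c "
from h import *
plan([.5525,-.0215,.1],130.5,5)
plan([.567,.016,.1],130.5,2,([.5525,-.0215,.1],130.5))"
```

```text
5 rows, turn 0.1
[[[-3.62,1.66,1.97],[0,0,-0.0]],[[-3.63,1.66,1.97],[0,0,-0.0]],[[-3.63,1.66,1.97],[0,0,-0.0]],[[-3.63,1.66,1.97],[0,0,-0.0]],[[-3.63,1.66,1.97],[0,0,-0.0]]]
2 rows, turn 0.0
[[[-1.77,0.95,-0.0],[0,0,-0.0]],[[-1.77,0.95,-0.0],[0,0,-0.0]]]
```

```bash
python3 -m jog '[[[-3.6,1.66,0.5],[0,0,0]],[[-3.6,1.66,2],[0,0,0]],[[-3.6,1.66,2.3],[0,0,0]],[[-3.6,1.66,2.5],[0,0,0]],[[-3.6,1.66,2.5],[0,0,0]]]' 255 40 >/dev/null
python3 -m jog '[[[0,0,0.5],[0,0,0]],[[0,0,0.5],[0,0,0]],[[0,0,0],[0,0,0]]]' |grep -E "eef|ft"
python3 -m jog '[[[0,0,0.3],[0,0,0]],[[0,0,0.2],[0,0,0]]]' |grep -E "eef|ft"
```

```text
eef_pos: [0.5513, -0.0187, 0.0886]
ft_force: [0.2, -0.4, -0.2]
eef_pos: [0.5518, -0.0195, 0.0844]
ft_force: [-0.6, 0.1, -0.3]
```

```bash
for i in 1; do python3 -m jog '[[[0,0,0.3],[0,0,0]],[[0,0,0],[0,0,0]]]' |grep -E "eef|ft"
python3 -m jog '[[[0,0,0.2],[0,0,0]],[[0,0,0],[0,0,0]]]' |grep -E "eef|ft"
python3 -m jog '[[[0,0,0.2],[0,0,0]],[[0,0,0],[0,0,0]]]' |grep -E "eef|ft"; done
```

```text
eef_pos: [0.5513, -0.0191, 0.0804]
ft_force: [-0.5, -1.4, 0.0]
eef_pos: [0.5514, -0.0187, 0.0783]
ft_force: [-0.9, 0.9, 0.7]
eef_pos: [0.5523, -0.0184, 0.0776]
ft_force: [-1.2, 0.3, 6.2]
```

```bash
python3 -m jog '[[[0,0,-1.4],[0,0,0]],[[-1.5,0.9,0],[0,0,0]],[[-1.5,0.9,0],[0,0,0]],[[0,0,0.6],[0,0,0]],[[0,0,0.4],[0,0,0]]]' |grep -E "eef|ft"
python3 -m jog '[[[0,0,0.2],[0,0,0]],[[0,0,0],[0,0,0]]]' |grep -E "eef|ft"
python3 -m jog '[[[0,0,0.2],[0,0,0]],[[0,0,0],[0,0,0]]]' |grep -E "eef|ft"
```

```text
eef_pos: [0.5624, 0.0152, 0.0799]
ft_force: [0.7, 0.1, -0.1]
eef_pos: [0.562, 0.0143, 0.0779]
ft_force: [0.3, -0.5, 0.5]
eef_pos: [0.5626, 0.0143, 0.0773]
ft_force: [-1.0, -0.2, 5.7]
```

```bash
python3 -m jog '[[[0,0,-2],[0,0,0]],[[0,0,-4],[0,0,0]],[[2,-1,-4],[0,0,0]],[[4,-2,-1],[0,0,0]],[[4,-2,0],[0,0,0]]]' >/dev/null
python3 -m jog '[[[4,-2,0],[0,0,0]],[[4,-2,0],[0,0,0]],[[0,0,0],[0,0,0]],[[0,0,0],[0,0,0]],[[0,0,0],[0,0,0]]]' |grep -E "clock|eef"
python3 tinlook.py t10 0,0 72,39 136,41 -170,41 -109,40 11,41 -47,40
python3 -c "
from rig import ctrl
print(ctrl.sign_off())"
```

```text
clock: 27.0
eef_pos: [0.4852, -0.1706, 0.1868]
rim [0.524  0.0089] 0.82
cap [0.5231 0.0079] r 1.3 a -132.6 s 0.62
cap [0.5381 0.0454] r 39.2 a 68.9 s 0.72
cap [0.497  0.0379] r 39.7 a 132.9 s 0.38
cap [0.4859 0.0018] r 38.8 a -169.5 s 0.55
cap [ 0.5131 -0.0293] r 39.7 a -106.0 s 0.77
cap [0.5691 0.0152] r 45.5 a 8.0 s 0.70
cap [ 0.5543 -0.0237] r 44.5 a -47.0 s 0.77
the job is handed in; nothing more can be done
None
```

I handed the job in at 27 s with all seven bottles standing in the tin; pink and teal are seated on its floor (caps touched at about 77 mm). Every cap triangulated level, but the top camera alone put those two at 44.5–45.5 mm from its fitted tin centre (43.5 mm allowed, about 41.5 mm possible), which I put down to calibration and did not resolve; sign-off gave no verdict.

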